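# Refit the rinse tank's lid with its hinge pin

## Task

The small rinse tank for the mixing spatulas has been cleaned out and its lid has to be hinged on again. Lay the lid on the tank with its hinge knuckle between the tank's two knuckles, then thread the hinge pin lengthways through all three knuckles, from either end, until the shoulder of its handle rests against the outer knuckle. Leave the lid lying shut, and leave the tape, cup and tin where they are.

Things in the scene. Friction and masses are not known exactly. Their poses are not given: they have to be found in the camera images.
- tank: Open steel rinse tank fixed to the bench, upright, 160 mm (x) by 220 mm (y), rim 100 mm above the bench, turned inwards 12 mm (opening 136 x 196 mm). Origin on the bench under its centre; x points to its hinge side, y along the hinge, z up.
- tank_hinge (a point): Point on the tank's hinge axis midway between its two fixed knuckles: 96 mm in the tank's +x from its centre, 32 mm above the rim (132 mm above the bench). Axes as the tank's; y is the hinge axis. Each knuckle is a tube along y, 28 mm outside, 18 mm bore, 24 mm long, spanning 30 to 54 mm from this point, one on each side.
- lid: Loose steel lid (0.4 to 0.7 kg): 3 mm plate 156 mm (x) by 212 mm (y) on a tapered lip 14 mm deep that drops into the tank's opening with 4 mm of play all round. Starts on the bench, standing on the lip. Origin under its centre at the lip's bottom; x points to its hinge edge, z up. Seated, its axes agree with the tank's and its plate rests on the rim.
- lid_handle (a point): Centre of the lid's bar handle: bar 12 x 12 mm in section, 106 mm long along the lid's y with a post at each end (43 mm free either side of the centre), 40 mm above the plate's top, 10 mm in +x from the lid's centre, about over its centre of mass; 57 mm above the bench at the start.
- lid_knuckle (a point): Middle of the lid's knuckle, on its axis: 86 mm in +x and 11 mm below lid_handle. A tube along the lid's y, 28 mm outside, 18 mm bore, 46 mm long. Lid seated and in line: this point is at tank_hinge, with 7 mm between the lid's knuckle and each of the tank's. The seated lid slides within its play; the pin's taper draws it into line.
- pin: Steel hinge pin (0.13 to 0.25 kg), 180 mm long, lying flat on the bench at the start: a 14 mm rod with a flat loop handle. Origin at half its length, on its underside; x points along the pin from handle to tip. It goes into the hinge level, from either end.
- pin_handle (a point): Centre of the pin's handle, on the pin's axis, 7 mm above the bench at the start; axes as the pin's. The handle is a flat rectangular loop 52 mm long (x), 32 mm wide (y) with straight parallel sides, 14 mm thick (z). The pin balances about 42 mm ahead (+x) of this point.
- pin_shoulder (a point): Point on the pin's axis at the front edge of its handle (the shoulder), where the rod begins: 26 mm in +x from pin_handle. With the pin home it is against the outer face of one of the tank's knuckles, 54 mm along the hinge axis from tank_hinge.
- pin_tip (a point): Tip of the pin, on its axis, 154 mm in +x from pin_handle and 128 mm from the shoulder. The last 16 mm of the rod taper from 14 to 5 mm.
- tape: Bystander: roll of masking tape lying flat, 96 mm across, 36 mm high; origin under its centre.
- cup: Bystander: clear plastic mixing cup, 86 mm across, 85 mm high; origin under its centre.
- tin: Bystander: shut paint tin, 90 mm across, 75 mm high; origin under its centre.
Not all that is in view belongs to the job. Of the things that look like the pin, take the one that is farthest to the robot's right at the start.

How it is judged:
On the way:
1. the lid lies on the tank, its knuckle between the tank's knuckles (x of lid_knuckle in the frame of tank_hinge between -0.008 and 0.008 m and y of lid_knuckle in the frame of tank_hinge between -0.008 and 0.008 m and z of lid_knuckle in the frame of tank_hinge between -0.005 and 0.005 m and angle between the z axis of lid_knuckle and the z axis of tank_hinge, either way round below 0.06 rad), for 0.2 s.
At the end, for the whole second after the job is handed in: Lid level on the rim (5 mm, 3.5 deg), its knuckle in line with the tank's (6 mm across, 9 mm along); pin along the hinge axis (4.5 deg, 5 mm) through all three knuckles, shoulder within 6 mm of the outer knuckle's face, tip out at the other end; at rest; bystanders within 30 mm, upright (x of lid_knuckle in the frame of tank_hinge between -0.006 and 0.006 m and y of lid_knuckle in the frame of tank_hinge between -0.009 and 0.009 m and z of lid_knuckle in the frame of tank_hinge between -0.005 and 0.005 m and angle between the z axis of lid_knuckle and the z axis of tank_hinge, either way round below 0.06 rad and angle between the x axis of pin_handle and the y axis of tank_hinge, either way round below 0.08 rad and x of pin_shoulder in the frame of tank_hinge between -0.005 and 0.005 m and z of pin_shoulder in the frame of tank_hinge between -0.006 and 0.006 m and ((y of pin_shoulder in the frame of tank_hinge between 0.051 and 0.06 m and y of pin_tip in the frame of tank_hinge below -0.06 m) or (y of pin_shoulder in the frame of tank_hinge between -0.06 and -0.051 m and y of pin_tip in the frame of tank_hinge above 0.06 m)) and linear speed of each of lid, pin below 0.02 m/s); the robot touches nothing.
It fails at once if the tape, cup or tin is moved more than 30 mm (distance of any of tape, cup, tin from where it was at the start of the episode above 0.03 m).
It fails at once if the cup or the tin is tipped over (angle between any of cup, tin's own z axis and vertical above 0.6 rad).
It also fails if it takes over 67 s, if anything falls off the work surface, if the arm or the gripper's body presses on something with over 40 N, if the wrist force passes 120 N, or if a joint passes its speed limit or range.

## Robot

A 7-joint arm with a two-finger parallel gripper is mounted at the origin on the work surface. World frame = base frame: x ahead of the robot, y to its left, z up, the work surface at z = 0. Lengths are in m, angles in rad, forces in N, time in s.
With the tool pointing down it reaches from about 0.425 to 0.975 m from the base axis. Payload 16.7 kg.
Tool frame: the origin (TCP) lies midway between the tips of the shut fingers; the grasp point (between the pads) lies 19 mm behind it; z points along the fingers, y is the line along which they close (so a half turn about z gives the same grasp; the last joint's range is limited). The gripper opens to 85 mm and grips with 20 to 120 N. Pads are 22 mm wide; open, the fingers measure 114 mm over their backs; the gripper's body (76 mm by 85 mm) begins 54 mm behind the grasp point. The pads swing forward as they close: fully open they stand 13 mm farther back than shut.
Start: joints at [0.994, 0.426, 0.074, 1.606, -0.034, 1.111, -0.067], TCP at [0.28, -0.614, 0.231] pointing down, gripper open.
Joint ranges: [-2.85, 2.85], [-0.5, 2.14], [-1.23, 1.37], [0.21, 2.46], [-1.02, 4.16], [0.16, 2.05], [-2.73, 2.73]. Speed limits (rad/s): [1.89, 1.89, 2.39, 2.39, 3.01, 3.01, 3.01].

## Interface

Orientations are given as a 3x3 rotation matrix whose columns are the frame's x, y, z axes.
In Python, from rig import manip, capture gives the robot as it stands. The module is installed in compiled form; this text tells all that it offers.
- The arm moves only by the shell command python3 -m crank 'ROWS' [OPENING]. ROWS is JSON, a list of rows, each a list of 2 entries, a list of its own where there are three numbers: the shift along the world's x, y, z in m, then the turn about the world's z in rad. In form: [[[tx, ty, tz], yaw], ...]. A call has 1 to 20 rows; each row shifts and turns the commanded pose from where the row before left it; what a row does not reach is not made up. A row lasts 1/8 s, in which the tool goes at most 62.5 mm and 10.7 degrees, less where a joint would pass 70% of its speed; a pose out of reach is approached as far as the arm can. A call is refused whole if a number of a shift passes 0.0625 or a number of a turn 0.188, either way. A call with a gripper value outside its range is refused whole. OPENING is the closure, from 0 (fully open) to 1 (shut), set as the call begins (- or left out, the last holds). The fingers move at their own pace and stop on an object; the grip force is fixed at half the most. Time passes only in rows, so rows that do not move let the fingers close. It gives the time, the measured TCP pose, the force, the opening and the grip force at its end, in the units of the state.
- manip.sense(): the state, without advancing time (a new reading comes with each control period).
- capture(name): name is "side" or "top" or "wrist"; returns a dict with "image" (400x640x3 uint8, red, green, blue), "fx", "fy", "cx", "cy" (pixels), "camera_from_world" (4x4, takes a point from world to camera coordinates). Camera axes: x right, y up, looking along -z (the intrinsics and any distortion apply to the point x, -y, -z); pixel columns grow to the right and rows downward; lengths in m; the calibration is good to about 2 mm. A picture is of the moment at which its call begins. There is no depth.
- manip.job_done(): hands the job in; it is judged then, once.
The state is a dict: "time_s": time; "qpos": joint angles; "qd": joint speeds; "joint_torque": joint torques, N m; "tool_pos": TCP position; "orientation": TCP orientation; "contact_force": force on the tool from outside, world axes, zero at the start; "moment": the same for the moment, N m; "gripper_width": finger opening in m; "grip_force": force on a finger pad.
Only numpy, scipy, OpenCV 4.12 (cv2) and the standard library are available. Lean on these libraries where they do the work, as an engineer would, in place of code of your own. Each camera call takes 0.05 s, during which the arm holds its last target. There are 200 camera calls.

## Working session

There is one attempt and no reset: what is moved stays moved. The work goes in short steps, Python scripts to look and compute and a shell command to move; the robot and the scene stay as the last step left them, time stands still between calls to the robot, and variables do not carry over. Pictures are saved under pics/ and viewed, at most 10 in all, crops included, and the job is handed in when it is done.

```bash
mkdir -p pics
cat > h.py <<'E'
import numpy as np, cv2
from rig import manip, capture
def shot(n,f):
    c=capture(n); cv2.imwrite(f'pics/{f}.png',c['image'][...,::-1]); np.savez(f'pics/{f}.npz',**c); return c
def load(f): return np.load(f'pics/{f}.npz')
def proj(c,P):
    P=np.atleast_2d(P); p=(c['camera_from_world']@np.c_[P,np.ones(len(P))].T).T
    return np.c_[c['cx']+c['fx']*p[:,0]/-p[:,2], c['cy']-c['fy']*p[:,1]/-p[:,2]]
def ray(c,uv,z):
    uv=np.atleast_2d(uv); M=c['camera_from_world']; R=M[:3,:3]; o=-R.T@M[:3,3]
    d=np.c_[(uv[:,0]-c['cx'])/c['fx'],-(uv[:,1]-c['cy'])/c['fy'],-np.ones(len(uv))]@R
    return o+d*((z-o[2])/d[:,2])[:,None]
E
python3 - <<'E'
from h import *
for n in('top','side'):
    c=shot(n,n+'0'); print(n,c['fx'],c['cx'],c['cy'],c.keys()); M=c['camera_from_world'];print(-M[:3,:3].T@M[:3,3],M[:3,:3].round(3).tolist())
print(manip.sense())
E
```

```text
top 448.9569927681268 318.07417594840376 209.24360179569652 dict_keys(['image', 'fx', 'fy', 'cx', 'cy', 'camera_from_world'])
[0.26758822 0.10151014 1.14239065] [[0.029, -1.0, -0.01], [0.987, 0.027, 0.161], [-0.161, -0.015, 0.987]]
side 444.7052822935257 325.7370720831619 194.37406660923452 dict_keys(['image', 'fx', 'fy', 'cx', 'cy', 'camera_from_world'])
[0.04541771 0.98803136 0.81331439] [[-0.911, -0.412, -0.021], [0.231, -0.551, 0.802], [-0.342, 0.726, 0.597]]
{'time_s': 0.1, 'qpos': array([ 0.99347672,  0.42665277,  0.07386195,  1.60654412, -0.03407289,
        1.11076386, -0.06709578]), 'qd': array([-9.21057618e-04, -1.79603904e-03,  3.18781318e-04, -2.91368075e-03,
        2.52430037e-04, -8.87627957e-05, -1.32278913e-03]), 'joint_torque': array([ 8.37636064e-03, -9.51533389e+01,  3.77097398e+00, -4.64398992e+01,
        1.95813098e-02,  6.40356491e-03, -4.97478743e-05]), 'tool_pos': array([ 0.27986618, -0.61385658,  0.23069152]), 'orientation': array([[ 9.09882270e-01,  4.14866182e-01, -5.53182378e-04],
       [ 4.14866537e-01, -9.09881768e-01,  9.61183158e-04],
       [-1.04568174e-04, -1.10406037e-03, -9.99999385e-01]]), 'contact_force': array([0.01107845, 0.62994052, 0.4412669 ]), 'moment': array([ 0.02157532, -0.02130533,  0.04766007]), 'grip_force': 0.0, 'gripper_width': 0.08533440309110862}
```

View pics/top0.png

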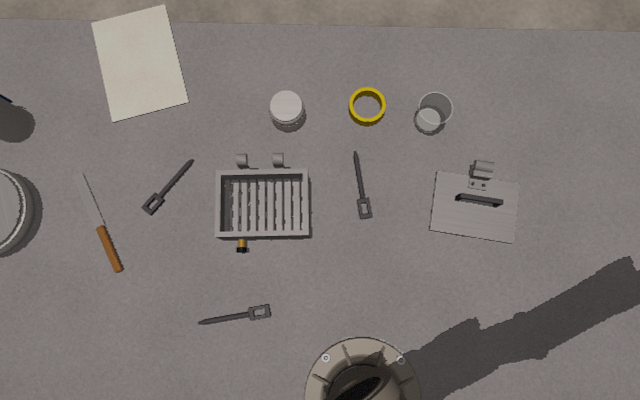

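View pics/side0.png

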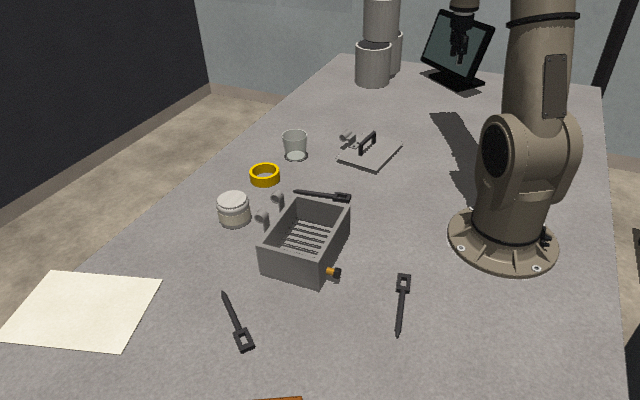

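The top view shows the tank at about (262,202) with its knuckles at (242,160) and (279,160). The lid is at (475,207), its knuckle at (483,168) and its handle at (479,200). There are three pin-like things, and the rightmost is at (362,185) with its handle at (364,208) and its tip up at (356,152). Tin, tape and cup are at (287,110), (367,106) and (434,112).

Run:
```python
from h import *
i=cv2.imread('pics/top0.png')
a=cv2.resize(i[145:260,205:390],None,fx=4.3,fy=4.3,interpolation=cv2.INTER_CUBIC); cv2.imwrite('pics/c1.png',a)
a=cv2.resize(i[150:250,420:530],None,fx=6,fy=6,interpolation=cv2.INTER_CUBIC); cv2.imwrite('pics/c2.png',a)
```

```text
(no output)
```

View pics/c1.png

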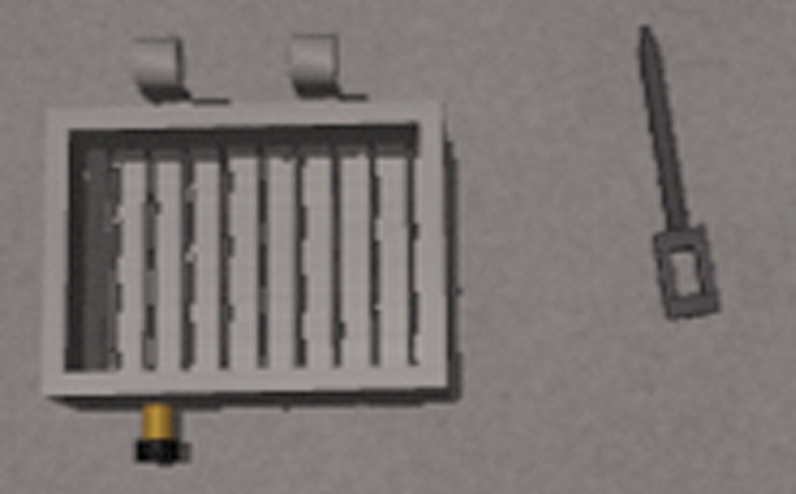

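View pics/c2.png

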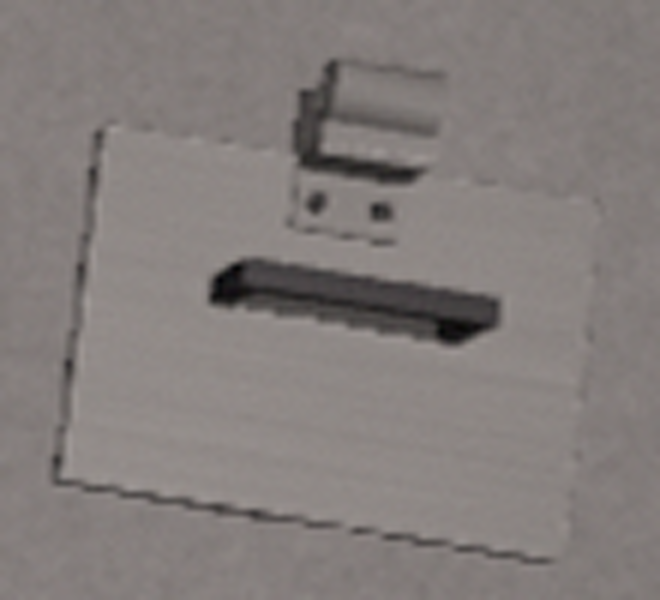

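The crops show the outer corners of the tank rim, the lid plate corners, the bar handle and the pin outline clearly. I'll fit planar poses to these pixels and check them by reprojecting into the side view.

```bash
cat > fit.py <<'E'
from h import *
from scipy.optimize import least_squares
def fit(c,model,uv,x0):
    model=np.array(model,float); uv=np.array(uv)
    def W(p): 
        C,S=np.cos(p[2]),np.sin(p[2]); return model@np.array([[C,S,0],[-S,C,0],[0,0,1]])+[p[0],p[1],0]
    r=least_squares(lambda p:(proj(c,W(p))-uv).ravel(),x0); return r.x,W,r.fun.reshape(-1,2)
def px(p,s,o): return (np.array(p,float)+.5)/s-.5+np.array(o)
E
python3 - <<'E'
from fit import *
c=load('top0'); s=load('side0'); im=cv2.imread('pics/side0.png'); out=[]
tank=[[.08,.11,.1],[.08,-.11,.1],[-.08,.11,.1],[-.08,-.11,.1]]
T=px([(48,108),(444,103),(42,396),(447,386)],4.3,(205,145))
lid=[[.078,.106,.017],[.078,-.106,.017],[-.078,.106,.017],[-.078,-.106,.017]]
L=px([(101,127),(602,204),(57,480),(557,562)],6,(420,150))
pin=[[.154,0,.007],[.026,.016,.014],[.026,-.016,.014],[-.026,-.016,.014],[-.026,.016,.014]]
P=px([(645,27),(655,233),(707,225),(718,311),(670,319)],4.3,(205,145))
for n,m,uv in(('tank',tank,T),('lid',lid,L),('pin',pin,P)):
    x,W,r=fit(c,m,uv,[.4,0,0]); print(n,x.round(4),r.round(1).tolist())
    pts=list(W(x))
    C,S=np.cos(x[2]),np.sin(x[2]); R=np.array([[C,-S,0],[S,C,0],[0,0,1]]); o=np.array([x[0],x[1],0])
    ex={'tank':[[.096,.054,.132],[.096,-.054,.132],[.096,0,.132]],'lid':[[.01,0,.057],[.096,0,.046]],'pin':[[0,0,.007]]}[n]
    for e in ex: q=R@e+o; print('  ',q.round(4),np.hypot(*q[:2]).round(3)); pts.append(q)
    for q in proj(s,pts): cv2.circle(im,tuple(np.round(q*8).astype(int).tolist()),8,(0,0,255),-1,shift=3)
cv2.imwrite('pics/ov.png',cv2.resize(im[90:300,210:420],None,fx=2.8,fy=2.8,interpolation=cv2.INTER_CUBIC))
E
```

```text
tank [0.4511 0.2511 0.0453] [[0.0, 0.1], [-0.1, -0.4], [0.1, -0.2], [0.0, 0.5]]
   [0.5445 0.3094 0.132 ] 0.626
   [0.5494 0.2016 0.132 ] 0.585
   [0.547  0.2555 0.132 ] 0.604
lid [ 0.4686 -0.2769 -0.1398] [[0.2, -0.6], [-0.6, -0.1], [-0.3, 0.1], [0.8, 0.5]]
   [ 0.4785 -0.2783  0.057 ] 0.554
   [ 0.5637 -0.2903  0.046 ] 0.634
pin [0.458  0.0007 0.175 ] [[0.1, -0.1], [-0.3, 0.0], [-0.0, 0.1], [0.8, -0.0], [-0.5, -0.0]]
   [0.458  0.0007 0.007 ] 0.458
```

View pics/ov.png

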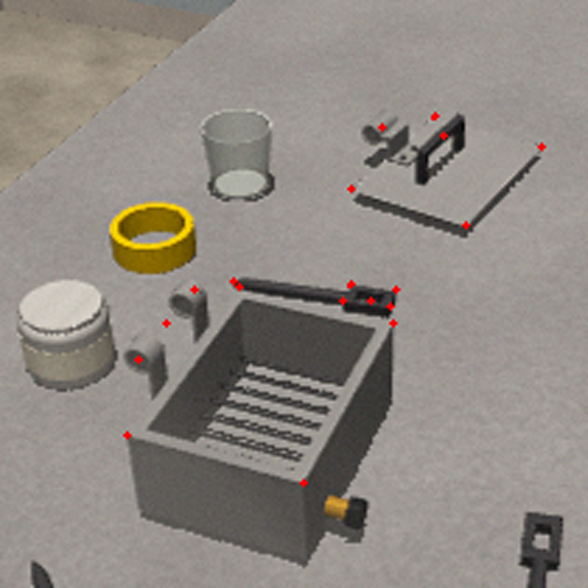

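The overlay matches to about 1.5 px, which is consistent with the 2 mm calibration. The tank is at (0.451, 0.251), yaw 0.045. The lid handle is at (0.4785, -0.278), yaw -0.14. The pin handle is at (0.458, 0.001), yaw 0.175. Next I move above the lid handle.

```bash
python3 -m crank '[[[0.02,0.034,-0.01],0.1],[[0.02,0.034,-0.01],0.1],[[0.02,0.034,-0.01],0.1],[[0.02,0.034,-0.01],0.1],[[0.02,0.034,-0.01],0.1],[[0.02,0.034,-0.01],0.1],[[0.02,0.034,-0.01],0.1],[[0.02,0.034,-0.01],0.1],[[0.02,0.034,-0.01],0.1],[[0.019,0.03,0.01],0.1],[[0,0,0],0],[[0,0,0],0]]' 0
python3 - <<'E'
from h import *
shot('wrist','w1'); s=manip.sense(); o=s['orientation']; print(s['tool_pos'],np.arctan2(o[1,1],o[0,1]),s['qpos'].round(2))
c=load('w1'); print(proj(c,[[.4785,-.2783,.063],[.5637,-.2903,.060]]))
E
```

```text
time_s: 1.6
tool_pos: [0.4791, -0.2787, 0.152]
orientation: [[0.143, 0.99, 0.0], [0.99, -0.143, -0.001], [-0.001, 0.0, -1.0]]
contact_force: [0.2, -0.4, -0.2]
gripper_width: 0.0853
grip_force: 0.0
[ 0.47873878 -0.279048    0.15176808] -0.14435789288232628 [ 0.63  0.33 -0.27  1.94  0.11  0.88  0.16]
[[318.97344359 203.34752389]
 [435.24621912 201.88883687]]
```

View pics/w1.png

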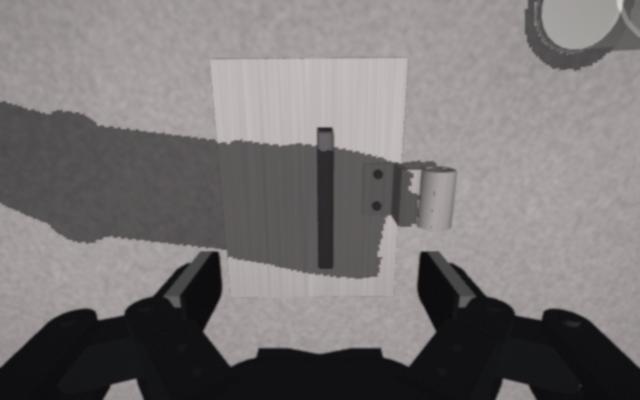

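The wrist view shows the bar handle centred at about (325,198) against a predicted (319,203). The knuckle is at (438,198), and the plate corners are at (211,59), (407,58), (228,297) and (393,296). I'll refit the lid pose.

Run:
```python
from fit import *
c=load('w1')
m=[[.078,.106,.017],[-.078,.106,.017],[-.078,-.106,.017],[.078,-.106,.017],[.016,.053,.063],[.004,.053,.063],[.016,-.053,.063],[.004,-.053,.063]]
uv=[(407,58),(211,59),(228,297),(393,296),(333,128),(317,128),(333,268),(319,268)]
x,W,r=fit(c,m,uv,[.47,-.277,-.14]); print(x.round(4),r.round(1).tolist())
C,S=np.cos(x[2]),np.sin(x[2]); print(x[:2]+.01*np.array([C,S]), x[:2]+.096*np.array([C,S]))
```

```text
[ 0.4722 -0.2776 -0.1379] [[3.5, -2.4], [-1.1, -2.5], [2.9, -0.3], [1.7, -0.1], [-0.3, 1.7], [-1.7, 1.7], [-1.2, 1.0], [-2.7, 1.1]]
[ 0.48213698 -0.27898769] [ 0.56732052 -0.2908099 ]
```

```bash
python3 -m crank '[[[0.002,0.0005,-0.03],0.005],[[0,0,-0.03],0],[[0,0,-0.03],0],[[0,0,-0.024],0],[[0,0,0],0],[[0,0,0],0]]' 0 && python3 -m crank '[[[0,0,0],0],[[0,0,0],0],[[0,0,0],0],[[0,0,0],0],[[0,0,0],0],[[0,0,0],0],[[0,0,0],0],[[0,0,0],0]]' 1
```

```text
time_s: 2.4
tool_pos: [0.4812, -0.2784, 0.0382]
orientation: [[0.139, 0.99, 0.001], [0.99, -0.139, -0.0], [-0.0, 0.001, -1.0]]
contact_force: [-0.4, -0.1, 0.1]
gripper_width: 0.0855
grip_force: 0.0
time_s: 3.4
tool_pos: [0.4813, -0.2777, 0.0377]
orientation: [[0.138, 0.99, 0.0], [0.99, -0.138, -0.0], [-0.0, 0.0, -1.0]]
contact_force: [0.0, -0.1, 6.0]
gripper_width: 0.0108
grip_force: 58.4
```

```bash
python3 -m crank '[[[0,0,0.01],0],[[0,0,0.03],0],[[0,0,0.04],0],[[0,0,0.04],0],[[0,0,0.04],0],[[0,0,0.03],0],[[0,0,0],0],[[0,0,0],0]]' && python3 -m crank '[[[0,0.02,0],0],[[-0.002,0.035,0],0.013],[[-0.002,0.035,0],0.013],[[-0.002,0.035,0],0.013],[[-0.002,0.035,0],0.013],[[-0.002,0.035,0],0.013],[[-0.002,0.035,0],0.013],[[-0.002,0.035,0],0.013],[[-0.002,0.035,0],0.013],[[-0.002,0.035,0],0.013],[[-0.002,0.035,0],0.013],[[-0.001,0.035,0],0.013],[[-0.001,0.035,0],0.013],[[0,0.035,0],0.013],[[0,0.035,0],0.013],[[0,0.02,0],0.014],[[0,0,0],0],[[0,0,0],0],[[0,0,0],0]]'
python3 - <<'E'
from h import *
shot('top','top1'); shot('side','side1'); s=manip.sense(); o=s['orientation']; print(s['tool_pos'],np.arctan2(o[1,1],o[0,1]))
a=cv2.imread('pics/top1.png')[120:280,180:360]; b=cv2.imread('pics/side1.png')[60:300,210:400]
a=cv2.resize(a,None,fx=2.5,fy=2.5,interpolation=3); b=cv2.resize(b,None,fx=1.66,fy=1.66,interpolation=3); b=b[:400]
cv2.imwrite('pics/m1.png',np.hstack([a,cv2.copyMakeBorder(b,0,400-b.shape[0],0,0,0)])); print(a.shape,b.shape)
E
```

```text
time_s: 4.4
tool_pos: [0.4802, -0.2773, 0.226]
orientation: [[0.138, 0.99, -0.002], [0.99, -0.138, 0.001], [0.001, -0.002, -1.0]]
contact_force: [0.2, 0.2, -7.0]
gripper_width: 0.0108
grip_force: 59.2
time_s: 6.78
tool_pos: [0.4591, 0.2513, 0.2271]
orientation: [[-0.057, 0.998, -0.0], [0.998, 0.057, -0.001], [-0.001, -0.0, -1.0]]
contact_force: [0.0, -0.7, -7.1]
gripper_width: 0.0106
grip_force: 59.2
[0.45912136 0.25162799 0.22729174] 0.056849224760354276
(400, 450, 3) (398, 315, 3)
```

View pics/m1.png

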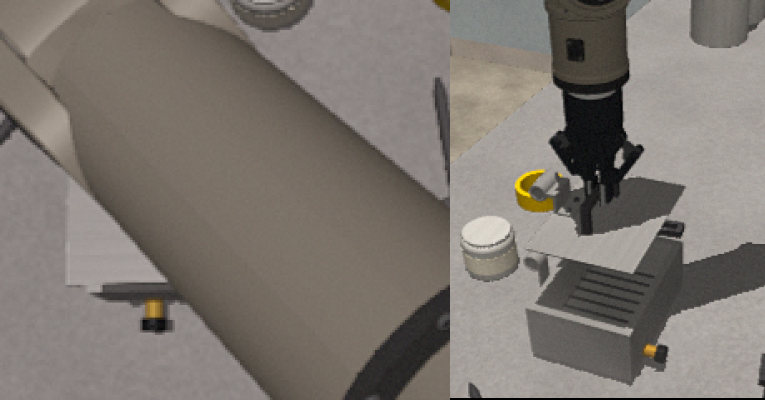

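The top view is blocked by the arm. The side view shows the lid hanging level over the tank. I'll take a wrist view plus a side zoom to get the lid's position relative to the tank.

Run:
```python
from h import *
shot('wrist','w2')
a=cv2.imread('pics/w2.png')[:,240:640]; b=cv2.imread('pics/side1.png')[150:300,245:360]
b=cv2.resize(b,None,fx=3.45,fy=3.45,interpolation=3)
cv2.imwrite('pics/m2.png',np.hstack([cv2.copyMakeBorder(a,0,b.shape[0]-400,0,0,0),b])); print(b.shape)
# predictions for corners
s=load('side1'); 
for nm,x,y,w,z,hx,hy in(('lid',.4591-.01,.2516,.057,.206,.078,.106),('tank',.4511,.2511,.0453,.1,.08,.11)):
    C,S=np.cos(w),np.sin(w)
    P=[[x+C*i*hx-S*j*hy,y+S*i*hx+C*j*hy,z] for i,j in((1,1),(-1,1),(-1,-1),(1,-1))]
    q=proj(s,P); print(nm,((q-[245,150]+.5)*3.45-.5+[400,0]).round(0).tolist(), (proj(load('w2'),P)-[240,0]).round(0).tolist())
```

```text
(518, 397, 3)
lid [[425.0, 205.0], [652.0, 258.0], [763.0, 75.0], [563.0, 37.0]] [[233.0, 19.0], [-117.0, 19.0], [-62.0, 398.0], [189.0, 398.0]]
tank [[435.0, 327.0], [653.0, 387.0], [765.0, 190.0], [572.0, 147.0]] [[177.0, 51.0], [-36.0, 48.0], [-16.0, 304.0], [155.0, 306.0]]
```

View pics/m2.png

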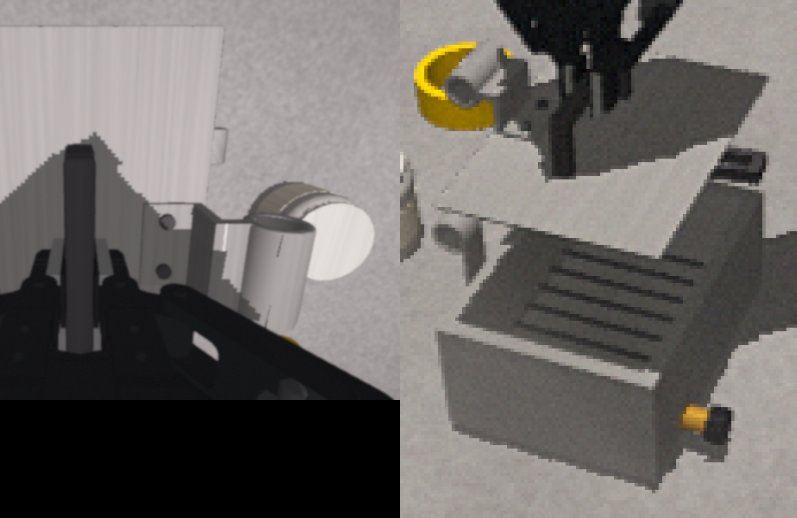

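The zoom shows the lid corners at about (436,207), (664,259) and (768,75), and the tank rim corners at (440,331), (656,389) and (763,190). The wrist view shows the far tank knuckle edge at about (221,146). I'll fit both in the same side camera so the calibration bias cancels.

Run:
```python
from fit import *
s=load('side1'); f=lambda p: px(np.array(p)-[400,0],3.45,(245,150))
R={}
for nm,uv,z,hx,hy,p0 in(('lid',[(436,207),(664,259),(768,75)],.206,.078,.106,[.449,.2516,.057]),('tank',[(440,331),(656,389),(763,190)],.1,.08,.11,[.4511,.2511,.045])):
    m=[[hx,hy,z],[-hx,hy,z],[-hx,-hy,z]]
    x,W,r=fit(s,m,f(uv),p0); print(nm,x.round(4),r.round(2).tolist()); R[nm]=x
    # fixed yaw
    ex=least_squares(lambda p:(proj(s,(np.array(m)@np.array([[np.cos(p0[2]),np.sin(p0[2]),0],[-np.sin(p0[2]),np.cos(p0[2]),0],[0,0,1]]))+[p[0],p[1],0])-f(uv)).ravel(),p0[:2]).x; print(' fixed yaw',ex.round(4))
# wrist: lid corner and bar
c=load('w2'); T=manip.sense()
m=[[.078,.106,.206],[.016,.053,.252],[.004,.053,.252]]
x,W,r=fit(c,m,[(240+222,27),(240+93,146),(240+65,146)],[.449,.2516,.057]); print('wrist lid',x.round(4),r.round(1).tolist())
print('tank far knuckle outer-end top pred',(proj(c,[[.5445,.3094,.146],[.5445+.014,.3094,.132]])-[240,0]).round(0))
```

```text
lid [0.4439 0.2504 0.075 ] [[-0.3, 0.15], [0.09, -0.11], [0.22, -0.14]]
 fixed yaw [0.4432 0.2499]
tank [0.4496 0.2526 0.0627] [[-0.69, 0.06], [0.4, -0.24], [0.3, 0.07]]
 fixed yaw [0.4489 0.2522]
wrist lid [0.4454 0.2528 0.0268] [[9.7, -5.4], [-0.9, 3.4], [-6.7, 2.4]]
tank far knuckle outer-end top pred [[213. 131.]
 [225. 131.]]
```

```bash
python3 -m crank '[[[0.0052,0.0016,-0.02],-0.012],[[0,0,-0.025],0],[[0,0,-0.025],0],[[0,0,-0.01],0],[[0,0,0],0],[[0,0,0],0]]'
python3 - <<'E'
from h import *
s=manip.sense();print(s['tool_pos'].round(4),s['contact_force'].round(1))
shot('side','side2'); shot('top','top2')
# edge overlay prediction of the sought pose at current height in side image with side bias
c=load('w2'); print(proj(c,[[.4591+.006+.053*-.057,.2516+.053,.252],[.4591-.006+.053*-.057,.2516+.053,.252]])-[240,0])
E
```

```text
time_s: 7.68
tool_pos: [0.4647, 0.2543, 0.1479]
orientation: [[-0.046, 0.999, 0.001], [0.999, 0.046, 0.001], [0.001, 0.001, -1.0]]
contact_force: [0.3, 0.4, -6.2]
gripper_width: 0.0108
grip_force: 59.2
[0.4647 0.2543 0.1479] [ 0.3  0.4 -6.2]
[[ 97.57818677 154.23092703]
 [ 63.93829515 152.27496345]]
```

```bash
python3 -m crank '[[[0,-0.0005,-0.006],0],[[0,0,-0.006],0],[[0,0,0],0],[[0,0,0],0]]' && python3 -m crank '[[[0,0,-0.004],0],[[0,0,0],0],[[0,0,0],0]]'&& python3 -m crank '[[[0,0,-0.004],0],[[0,0,0],0],[[0,0,0],0]]'
```

```text
time_s: 8.28
tool_pos: [0.4642, 0.2535, 0.1353]
orientation: [[-0.046, 0.999, -0.0], [0.999, 0.046, 0.0], [0.0, -0.0, -1.0]]
contact_force: [0.2, -0.1, -6.4]
gripper_width: 0.0108
grip_force: 59.2
time_s: 8.65
tool_pos: [0.4642, 0.2535, 0.1313]
orientation: [[-0.046, 0.999, -0.0], [0.999, 0.046, 0.0], [0.0, -0.0, -1.0]]
contact_force: [0.3, 0.4, -6.9]
gripper_width: 0.0108
grip_force: 59.2
time_s: 9.02
tool_pos: [0.4642, 0.2534, 0.1273]
orientation: [[-0.046, 0.999, -0.0], [0.999, 0.046, 0.0], [0.0, -0.0, -1.0]]
contact_force: [0.4, -0.2, -6.9]
gripper_width: 0.0108
grip_force: 59.2
```

```bash
python3 -m crank '[[[0,0,-0.002],0],[[0,0,0],0],[[0,0,0],0]]'; for d in 1 2 3; do python3 -m crank '[[[0.002,0,0],0],[[0,0,0],0]]' | grep -E 'pos|force:'; done
```

```text
time_s: 9.4
tool_pos: [0.4642, 0.2535, 0.1253]
orientation: [[-0.046, 0.999, -0.0], [0.999, 0.046, 0.0], [0.0, -0.0, -1.0]]
contact_force: [0.2, 0.6, -6.0]
gripper_width: 0.0109
grip_force: 59.2
tool_pos: [0.4664, 0.2534, 0.1253]
contact_force: [-0.1, -0.0, -6.8]
grip_force: 59.2
tool_pos: [0.4672, 0.2534, 0.1252]
contact_force: [-8.1, -1.4, 0.1]
grip_force: 60.1
tool_pos: [0.4673, 0.2534, 0.1251]
contact_force: [-22.3, -4.2, 11.9]
grip_force: 61.8
```

```bash
python3 -m crank '[[[-0.008,0,0],0],[[0,0,0],0],[[0,0,0],0]]'| grep -E 'pos|force:'; for d in 1 2; do python3 -m crank '[[[-0.0015,0,0],0],[[0,0,0],0]]' | grep -E 'pos|force:'; done
```

```text
tool_pos: [0.4626, 0.2534, 0.1254]
contact_force: [1.0, 0.5, -6.8]
grip_force: 59.5
tool_pos: [0.4607, 0.2534, 0.1253]
contact_force: [0.6, -0.3, -6.9]
grip_force: 59.5
tool_pos: [0.4591, 0.2535, 0.1253]
contact_force: [0.5, 0.1, -5.4]
grip_force: 59.5
```

```bash
for d in 1 2; do python3 -m crank '[[[-0.001,0,0],0],[[0,0,0],0]]' | grep -E 'pos|force:'; done
```

```text
tool_pos: [0.4584, 0.2535, 0.1254]
contact_force: [0.8, 0.8, -7.2]
grip_force: 59.5
tool_pos: [0.4582, 0.2536, 0.1258]
contact_force: [5.1, 0.0, -4.3]
grip_force: 59.8
```

```bash
python3 -m crank '[[[0.0048,0.002,0],0],[[0,0,0],0],[[0,0,0],0]]'| grep -E 'pos|force:'; for d in 1 2 3; do python3 -m crank '[[[0,0.001,0],0],[[0,0,0],0]]' | grep -E 'pos|force:'; done
```

```text
tool_pos: [0.4617, 0.2554, 0.1251]
contact_force: [0.9, 0.7, -6.5]
grip_force: 59.5
tool_pos: [0.4619, 0.2566, 0.1253]
contact_force: [0.4, 0.4, -7.4]
grip_force: 59.5
tool_pos: [0.462, 0.2576, 0.1253]
contact_force: [0.7, 0.6, -6.8]
grip_force: 59.5
tool_pos: [0.462, 0.2585, 0.1253]
contact_force: [-0.3, -0.2, -7.3]
grip_force: 59.5
```

```bash
for d in 1 2; do python3 -m crank '[[[0.0003,0.001,0],0],[[0,0,0],0]]' | grep -E 'pos|force:'; done
```

```text
tool_pos: [0.4623, 0.2591, 0.1253]
contact_force: [-0.6, -2.5, -5.1]
grip_force: 59.7
tool_pos: [0.4625, 0.2591, 0.1251]
contact_force: [-1.7, -9.8, -1.4]
grip_force: 60.2
```

```bash
python3 -m crank '[[[0,-0.0058,0],0],[[0,0,-0.0018],0],[[0,0,0],0],[[0,0,0],0]]'| grep -E 'time|pos|force:'; python3 -m crank '[[[0,0,0],0],[[0,0,0],0],[[0,0,0],0],[[0,0,0],0],[[0,0,0],0]]' 0| grep -E 'time|pos|force:|width'
```

```text
time_s: 13.65
tool_pos: [0.4629, 0.2545, 0.124]
contact_force: [-2.9, -5.3, 5.6]
grip_force: 61.1
time_s: 14.28
tool_pos: [0.4626, 0.2547, 0.1235]
contact_force: [1.1, -0.2, -0.6]
gripper_width: 0.0855
grip_force: 0.0
```

```bash
python3 -m crank '[[[0,0,0.03],0],[[0,0,0.04],0],[[0,0,0.02],0],[[0,-0.028,0],-0.16],[[0,-0.028,0],-0.16],[[0,-0.028,0],-0.16],[[0,-0.028,0],-0.16],[[0,-0.028,-0.01],-0.16],[[0,-0.028,-0.01],-0.16],[[0,-0.028,-0.01],-0.16],[[0,-0.028,-0.015],-0.16],[[0,-0.028,-0.015],-0.16],[[0,0,0],0],[[0,0,0],0]]' 0
python3 - <<'E'
from h import *
c=shot('wrist','w3'); shot('top','top3'); s=manip.sense(); o=s['orientation']; print(s['tool_pos'],np.arctan2(o[1,1],o[0,1]),s['qpos'].round(2))
d=np.array([np.cos(.175),np.sin(.175),0]); h=np.array([.460,.0025,.007]); print(proj(c,[h,h+.154*d,h-.026*d,h+.026*d]).round(0).tolist())
b=cv2.imread('pics/top3.png')[130:260,205:315]; b=cv2.resize(b,None,fx=2,fy=2,interpolation=3)
a=cv2.imread('pics/w3.png'); a=cv2.resize(a,None,fx=.9,fy=.9,interpolation=cv2.INTER_AREA)
cv2.imwrite('pics/m3.png',np.hstack([a,cv2.copyMakeBorder(b,0,a.shape[0]-b.shape[0],0,0,0)]))
E
```

```text
time_s: 16.02
tool_pos: [0.4628, 0.0032, 0.1538]
orientation: [[0.984, 0.178, 0.0], [0.178, -0.984, 0.0], [0.0, -0.0, -1.0]]
contact_force: [-0.1, 0.3, -0.3]
gripper_width: 0.0853
grip_force: 0.0
[0.46292155 0.0035045  0.15393456] -1.3917080957161514 [ 0.16  0.19 -0.34  2.13  0.09  0.83 -1.62]
[[320.0, 188.0], [321.0, -5.0], [320.0, 215.0], [320.0, 159.0]]
```

View pics/m3.png

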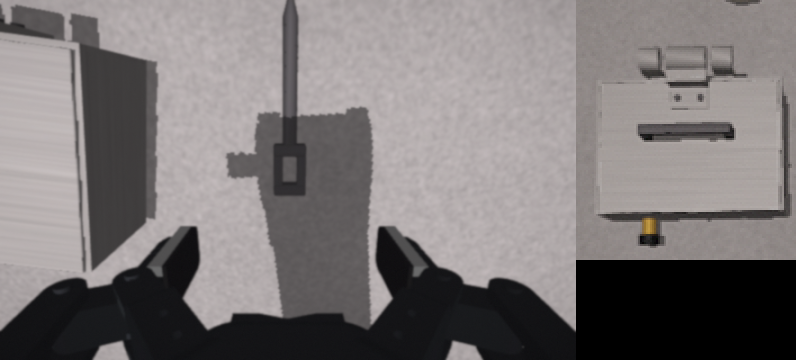

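The right panel shows the lid seated with its knuckle centred between the tank's two, the gaps on each side looking equal. The wrist view puts the pin handle at about (322,188), against a predicted (320,188). Next I descend and grip.

```bash
python3 -m crank '[[[0,-0.0005,-0.04],-0.004],[[0,0,-0.04],0],[[0,0,-0.04],0],[[0,0,-0.02],0],[[0,0,-0.011],0],[[0,0,0],0],[[0,0,0],0]]' 0 |grep -E 'time|pos|force:'&& python3 -m crank '[[[0,0,0],0],[[0,0,0],0],[[0,0,0],0],[[0,0,0],0],[[0,0,0],0],[[0,0,0],0],[[0,0,0],0]]' 1
```

```text
time_s: 17.0
tool_pos: [0.4632, 0.0023, 0.0033]
contact_force: [-0.1, -0.1, -0.2]
grip_force: 0.0
time_s: 17.88
tool_pos: [0.4628, 0.0021, 0.003]
orientation: [[0.985, 0.172, 0.0], [0.172, -0.985, -0.0], [0.0, 0.0, -1.0]]
contact_force: [-2.4, 0.2, 12.7]
gripper_width: 0.0301
grip_force: 58.5
```

```bash
python3 -m crank '[[[0,0,0.01],0],[[0,0,0.04],0],[[0,0,0.05],0],[[0,0,0.04],0],[[0.0105,0.004,0.01],0.16],[[0.0105,0.004,0.005],0.16],[[0.0105,0.004,0],0.16],[[0.0105,0.004,0],0.16],[[0.0105,0.004,0],0.16],[[0.0105,0.004,0],0.16],[[0.0105,0.004,0],0.16],[[0.0105,0.004,0],0.16],[[0.0105,0.004,0],0.16],[[0.0012,0,0],0.003],[[0,0,0],0],[[0,0,0],0]]' &&  python3 -m crank '[[[0,0,-0.015],0],[[0,0,-0.015],0],[[0,0,0],0],[[0,0,0],0]]'
python3 - <<'E'
from h import *
s=manip.sense(); o=s['orientation']; t=s['tool_pos']; a=np.arctan2(o[1,1],o[0,1]); print(t.round(4),a)
u=np.array([-np.sin(a),np.cos(a),0]); g=t+[0,0,.004]; tip=g+.1513*u
for n in('side','top'):
    c=shot(n,n+'4'); im=cv2.imread(f'pics/{n}4.png')
    q=proj(c,[tip,g-.0287*u,g+.0233*u,[.5510,.2046,.132],[.5486,.2585,.132]]); print(n,q.round(1).tolist())
E
```

```text
time_s: 19.88
tool_pos: [0.5579, 0.0379, 0.1576]
orientation: [[-0.043, 0.999, -0.0], [0.999, 0.043, -0.0], [-0.0, -0.0, -1.0]]
contact_force: [-0.4, 0.0, -2.7]
gripper_width: 0.0302
grip_force: 60.3
time_s: 20.38
tool_pos: [0.5583, 0.0383, 0.1274]
orientation: [[-0.045, 0.999, -0.0], [0.999, 0.045, 0.0], [0.0, -0.0, -1.0]]
contact_force: [0.8, 0.7, -1.8]
gripper_width: 0.0303
grip_force: 60.3
[0.5583 0.0383 0.1274] 0.04501012804890704
side [[280.6, 190.5], [308.2, 156.2], [300.9, 165.4], [277.9, 193.6], [268.2, 205.7]]
top [[288.4, 157.8], [365.8, 156.4], [343.4, 156.8], [281.8, 157.8], [258.7, 158.2]]
```

Run:
```python
from h import *
a=cv2.resize(cv2.imread('pics/side4.png')[145:220,255:320],None,fx=6,fy=6,interpolation=3)
b=cv2.resize(cv2.imread('pics/top4.png')[135:185,235:300],None,fx=6,fy=6,interpolation=3)
cv2.imwrite('pics/m4.png',np.hstack([a,cv2.copyMakeBorder(b,0,150,0,0,0)]))
```

```text
(no output)
```

View pics/m4.png

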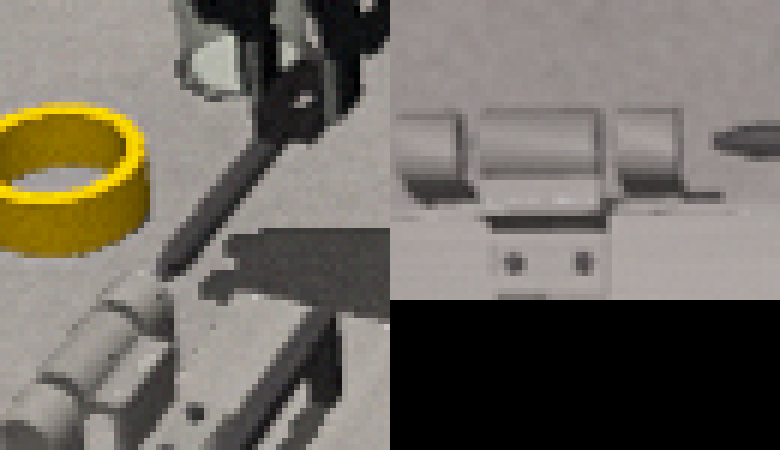

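The left panel shows the pin level and its tip just outside the near knuckle. In the right panel the tip is at about zoom (717,140), with the knuckle spanning rows of about 109 to 180, so the tip may be 1 to 2 mm off. I'll measure the edges numerically.

Run:
```python
from h import *
th=np.linspace(0,2*np.pi,73)
A=np.array([.5486,.2585,.132]); u=np.array([-.0453,.999,0])
def limb(c,s,r,axis=A,U=u):
    n=np.array([U[1],-U[0],0]); P=axis+s*U+r*(np.cos(th)[:,None]*n+np.sin(th)[:,None]*np.array([0,0,1])); return proj(c,P)
c=load('top4'); im=cv2.cvtColor(c['image'],cv2.COLOR_RGB2GRAY).astype(int)
for s,r,ax in((-.042,.014,A),(0,.014,A),(.042,.014,A)):
    q=limb(c,s,r,ax); uu=int(round(q[:,0].mean())); print('kn s',s,'u',uu,'limb v',q[:,1].min().round(2),q[:,1].max().round(2), im[148:172,uu-1:uu+2].mean(1).round().astype(int).tolist())
g=np.array([.5583,.0383,.1314]); U=np.array([-.045,.999,0])
q=limb(c,.130,.007,g,U); uu=int(round(q[:,0].mean())); print('pin u',uu,q[:,1].min().round(2),q[:,1].max().round(2), im[148:172,uu-1:uu+2].mean(1).round().astype(int).tolist())
# side: profiles perpendicular to pin direction
c=load('side4'); im=cv2.cvtColor(c['image'],cv2.COLOR_RGB2GRAY).astype(np.float32)
def prof(a,b,nm,r):
    p,q=proj(c,[a,b]); d=(q-p)/np.linalg.norm(q-p); n=np.array([-d[1],d[0]]); 
    if n[0]<0:n=-n
    t=np.arange(-12,12.1,.5); k=np.linspace(0,1,9)
    X=np.array([[p+(q-p)*kk+n*tt for kk in k] for tt in t],np.float32)
    v=cv2.remap(im,X[...,0].copy(),X[...,1].copy(),1).mean(1); print(nm,'n',n.round(2),dict(zip(t.tolist(),v.round().astype(int).tolist())))
    L=[((limb(c,0,r,a,u)-p)@n)]; print('  limb',L[0].min().round(2),L[0].max().round(2))
prof(A-.050*u,A-.034*u,'knuckle',.014); prof(A-.018*u,A+.018*u,'lidknuckle',.014); prof(g+.05*U,g+.13*U,'pin',.007)
```

```text
kn s -0.042 u 277 limb v 151.77 163.88 [145, 141, 145, 146, 138, 118, 137, 146, 155, 160, 161, 155, 142, 131, 120, 98, 73, 55, 55, 76, 131, 161, 147, 166]
kn s 0 u 259 limb v 152.11 164.22 [144, 146, 145, 147, 140, 122, 127, 138, 144, 152, 156, 152, 142, 129, 119, 103, 122, 162, 160, 163, 167, 156, 127, 51]
kn s 0.042 u 241 limb v 152.46 164.56 [148, 147, 144, 144, 145, 138, 120, 138, 147, 155, 160, 160, 156, 139, 128, 116, 94, 64, 59, 55, 70, 125, 168, 167]
pin u 298 154.58 160.64 [146, 145, 146, 145, 145, 146, 143, 115, 73, 91, 85, 67, 62, 109, 150, 149, 150, 151, 150, 149, 153, 160, 162, 164]
knuckle n [0.78 0.63] {-12.0: 151, -11.5: 152, -11.0: 155, -10.5: 157, -10.0: 157, -9.5: 157, -9.0: 159, -8.5: 160, -8.0: 160, -7.5: 159, -7.0: 159, -6.5: 159, -6.0: 158, -5.5: 150, -5.0: 141, -4.5: 139, -4.0: 139, -3.5: 138, -3.0: 134, -2.5: 132, -2.0: 130, -1.5: 130, -1.0: 128, -0.5: 127, 0.0: 125, 0.5: 124, 1.0: 122, 1.5: 117, 2.0: 112, 2.5: 107, 3.0: 101, 3.5: 97, 4.0: 92, 4.5: 90, 5.0: 90, 5.5: 89, 6.0: 90, 6.5: 93, 7.0: 95, 7.5: 99, 8.0: 110, 8.5: 119, 9.0: 115, 9.5: 107, 10.0: 102, 10.
[... 467 characters left out ...]
135, 6.0: 139, 6.5: 143, 7.0: 146, 7.5: 149, 8.0: 149, 8.5: 145, 9.0: 132, 9.5: 113, 10.0: 93, 10.5: 82, 11.0: 76, 11.5: 72, 12.0: 69}
  limb -5.58 5.56
pin n [0.78 0.63] {-12.0: 128, -11.5: 131, -11.0: 131, -10.5: 131, -10.0: 133, -9.5: 136, -9.0: 136, -8.5: 137, -8.0: 140, -7.5: 144, -7.0: 148, -6.5: 154, -6.0: 155, -5.5: 155, -5.0: 154, -4.5: 155, -4.0: 156, -3.5: 157, -3.0: 154, -2.5: 143, -2.0: 118, -1.5: 90, -1.0: 74, -0.5: 69, 0.0: 68, 0.5: 66, 1.0: 61, 1.5: 53, 2.0: 44, 2.5: 43, 3.0: 65, 3.5: 109, 4.0: 142, 4.5: 157, 5.0: 154, 5.5: 147, 6.0: 140, 6.5: 133, 7.0: 128, 7.5: 125, 8.0: 123, 8.5: 116, 9.0: 110, 9.5: 104, 10.0: 101, 10.5: 99, 11.0: 96, 11.5: 98, 12.0: 102}
  limb -2.53 2.53
```

```bash
cat > pm.py <<'E'
from h import *
def pinoff(c,g,U,lo,hi):
    im=cv2.cvtColor(c['image'],cv2.COLOR_RGB2GRAY).astype(np.float32)
    p,q=proj(c,[g+lo*U,g+hi*U]); d=(q-p)/np.linalg.norm(q-p); n=np.array([-d[1],d[0]]); n*=np.sign(n[0]) if abs(n[0])>.5 else np.sign(n[1])
    t=np.arange(-5,5.01,.1); X=np.array([[p+(q-p)*k+n*tt for k in np.linspace(0,1,9)] for tt in t],np.float32)
    v=cv2.remap(im,X[...,0].copy(),X[...,1].copy(),1).mean(1); m=np.flatnonzero(v<108); return t[m[0]],t[m[-1]],(t[m[0]]+t[m[-1]])/2
E
python3 - <<'E'
from pm import *
g=np.array([.5583,.0383,.1314]); U=np.array([-.045,.999,0])
for n in('side4','top4'):
    for lo,hi in((.03,.05),(.05,.07),(.07,.09),(.09,.11),(.11,.13)):
        try: print(n,lo,np.round(pinoff(load(n),g,U,lo,hi),2))
        except Exception as e: print(n,lo,'x')
E
```

```text
side4 0.03 [-2.4   3.3   0.45]
side4 0.05 [-1.7   3.4   0.85]
side4 0.07 [-1.8  3.4  0.8]
side4 0.09 [-1.8  3.4  0.8]
side4 0.11 [-1.8   3.5   0.85]
top4 0.03 [-2.5   5.    1.25]
top4 0.05 [-2.5   3.4   0.45]
top4 0.07 [-2.6   3.3   0.35]
top4 0.09 [-2.6  3.4  0.4]
top4 0.11 [-2.5  3.3  0.4]
```

```bash
python3 -m crank '[[[-0.0004,0,0.0028],0],[[-0.0003,0.005,0],0],[[-0.0002,0.005,0],0],[[-0.0002,0.005,0],0],[[-0.0002,0.005,0],0],[[-0.0002,0.005,0],0],[[-0.0002,0.005,0],0],[[0,0,0],0]]'
python3 - <<'E'
from pm import *
s=manip.sense(); print(s['tool_pos'],s['moment'])
g=s['tool_pos']+[0,0,.004]; U=np.array([-.045,.999,0])
for n in('side','top'):
    c=shot(n,n+'5'); print(n,np.round(pinoff(c,g,U,.06,.10),2))
E
```

```text
time_s: 21.48
tool_pos: [0.5566, 0.0687, 0.1303]
orientation: [[-0.046, 0.999, -0.0], [0.999, 0.046, 0.0], [0.0, -0.0, -1.0]]
contact_force: [1.4, -0.3, -2.5]
gripper_width: 0.0305
grip_force: 60.3
[0.55657586 0.06866757 0.13031313] [ 0.00263072 -0.04706455 -0.0017456 ]
side [-1.8   3.5   0.85]
top [-2.5  3.5  0.5]
```

```bash
for k in 1 2 3; do python3 -m crank '[[[-0.0002,0.005,0],0],[[-0.0003,0.005,0],0],[[-0.0002,0.005,0],0],[[0,0,0],0]]' | grep -E 'time|pos|force:|width'; done
```

```text
time_s: 22.08
tool_pos: [0.5559, 0.0838, 0.1303]
contact_force: [0.3, -0.5, -1.6]
gripper_width: 0.03
grip_force: 60.3
time_s: 22.58
tool_pos: [0.5551, 0.0987, 0.1303]
contact_force: [-0.1, -0.0, -2.4]
gripper_width: 0.0298
grip_force: 60.3
time_s: 23.08
tool_pos: [0.5545, 0.1137, 0.1303]
contact_force: [-0.6, -0.2, -1.1]
gripper_width: 0.0301
grip_force: 60.3
```

Tip is about 60 mm in with no contact; continuing.

```bash
for k in 1 2 3; do python3 -m crank '[[[-0.0002,0.005,0],0],[[-0.0003,0.005,0],0],[[-0.0002,0.005,0],0],[[0,0,0],0]]' | grep -E 'time|pos|force:'; done; python3 -m crank '[[[-0.0002,0.004,0],0],[[-0.0002,0.004,0],0],[[0,0,0],0]]' | grep -E 'time|pos|force:|width'
```

```text
time_s: 23.58
tool_pos: [0.5537, 0.1287, 0.1303]
contact_force: [-0.0, -0.2, -1.1]
grip_force: 60.3
time_s: 24.08
tool_pos: [0.553, 0.1438, 0.1303]
contact_force: [-0.6, 0.9, -2.3]
grip_force: 60.3
time_s: 24.58
tool_pos: [0.5523, 0.1588, 0.1303]
contact_force: [0.0, -0.3, -2.1]
grip_force: 60.3
time_s: 24.95
tool_pos: [0.5519, 0.1666, 0.1303]
contact_force: [0.4, 0.5, -2.8]
gripper_width: 0.03
grip_force: 60.2
```

```bash
python3 -m crank '[[[-0.0001,0.003,0],0],[[-0.0001,0.003,0],0],[[-0.0001,0.003,0],0],[[0,0,0],0]]' | grep -E 'time|pos|force:';for k in 1 2 3 4; do python3 -m crank '[[[-0.0001,0.002,0],0],[[0,0,0],0]]' | grep -E 'time|pos|force:'; done
```

```text
time_s: 25.45
tool_pos: [0.5516, 0.1755, 0.1303]
contact_force: [-0.0, 0.6, -1.9]
grip_force: 60.2
time_s: 25.7
tool_pos: [0.5516, 0.1773, 0.1303]
contact_force: [-0.1, 0.7, -2.8]
grip_force: 60.2
time_s: 25.95
tool_pos: [0.5515, 0.1791, 0.1303]
contact_force: [-0.0, -0.1, -3.1]
grip_force: 60.2
time_s: 26.2
tool_pos: [0.5515, 0.1793, 0.1302]
contact_force: [-0.4, -10.9, 1.1]
grip_force: 60.6
time_s: 26.45
tool_pos: [0.5515, 0.1794, 0.13]
contact_force: [-1.0, -19.5, 3.4]
grip_force: 60.9
```

```bash
python3 -m crank '[[[0,-0.003,-0.001],0],[[0,0,0],0]]' | grep -E 'time|pos|force:'; python3 -m crank '[[[0,0,0],0],[[0,0,0],0],[[0,0,0],0],[[0,0,0],0],[[0,0,0],0],[[0,0,0],0]]' 0 | grep -E 'time|pos|force:|width';  python3 -m crank '[[[0,0,0.02],0],[[0,0,0.04],0],[[0,0,0.05],0],[[0,-0.05,0.05],0],[[0,-0.06,0],0],[[0,-0.06,0],0],[[0,-0.06,0],0],[[0,-0.06,0],0],[[0,0,0],0],[[0,0,0],0]]' 0 | grep -E 'time|pos|force:|width'
python3 - <<'E'
from pm import *
c=shot('top','top6'); d=shot('side','side6')
A=np.array([.5486,.2585,.132]); u=np.array([-.0453,.999,0])
for n,c in(('top',c),('side',d)):
    q=proj(c,[A-.106*u,A-.08*u,A-.054*u,A+.054*u,A+.074*u]); print(n,q.round(1).tolist())
    im=cv2.cvtColor(c['image'],cv2.COLOR_RGB2GRAY).astype(np.float32)
    p,e=proj(c,[A-.120*u,A+.090*u]); k=np.arange(-.120,.0901,.004)
    X=np.array([proj(c,[A+s*u])[0] for s in k],np.float32)
    print({round(float(s)*1000):int(v) for s,v in zip(k,cv2.remap(im,X[:,0].copy().reshape(-1,1),X[:,1].copy().reshape(-1,1),1).ravel())})
E
```

```text
time_s: 26.7
tool_pos: [0.5515, 0.1793, 0.1292]
contact_force: [1.2, -6.9, -2.2]
grip_force: 60.3
time_s: 27.45
tool_pos: [0.5513, 0.1802, 0.1293]
contact_force: [0.3, -0.1, -0.3]
gripper_width: 0.0855
grip_force: 0.0
time_s: 28.7
tool_pos: [0.5514, -0.1036, 0.2846]
contact_force: [0.6, 1.0, 0.2]
gripper_width: 0.0853
grip_force: 0.0
top [[304.2, 157.3], [293.0, 157.5], [281.9, 157.7], [235.5, 158.6], [226.9, 158.8]]
{-120: 140, -116: 140, -112: 141, -108: 111, -104: 68, -100: 70, -96: 102, -92: 142, -88: 142, -84: 139, -80: 131, -76: 134, -72: 138, -68: 94, -64: 70, -60: 70, -56: 78, -52: 154, -48: 155, -44: 155, -40: 153, -36: 151, -32: 132, -28: 82, -24: 97, -20: 146, -16: 149, -12: 149, -8: 150, -4: 149, 0: 149, 4: 148, 8: 145, 12: 143, 16: 142, 20: 144, 24: 79, 28: 51, 32: 133, 36: 154, 40: 153, 44: 151, 48: 150, 52: 142, 56: 90, 60: 76, 64: 82, 68: 101, 72: 130, 76: 143, 80: 140, 84: 138, 88: 138}
side [[286.7, 182.7], [282.4, 188.0], [277.9, 193.6], [257.7, 218.7], [253.6, 223.8]]
{-120: 146, -116: 119, -112: 83, -108: 59, -104: 62, -100: 34, -96: 34, -92: 34, -88: 30, -84: 40, -80: 46, -76: 44, -72: 56, -68: 121, -64: 157, -60: 156, -56: 152, -52: 152, -48: 148, -44: 101, -40: 66, -36: 126, -32: 151, -28: 150, -24: 148, -20: 146, -16: 144, -12: 147, -8: 147, -4: 143, 0: 142, 4: 144, 8: 121, 12: 60, 16: 94, 20: 154, 24: 154, 28: 148, 32: 153, 36: 151, 40: 135, 44: 63, 48: 73, 52: 78, 56: 76, 60: 79, 64: 104, 68: 111, 72: 149, 76: 152, 80: 149, 84: 148, 88: 151}
```

The profile shows the handle flush against the outer knuckle from -108 to -54 mm and the tip out to about +73 mm. The lid's gaps are symmetric at ±27 mm, so I'm handing in.

```bash
python3 -c "
from rig import manip
print(manip.job_done())"
```

```text
the job is handed in; nothing more can be done
None
```

The lid is hinged on and lying shut, with the pin threaded through all three knuckles and its shoulder against the outer one; the job was handed in at about 29 s with no verdict shown, and the tape, cup and tin were not touched.

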